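# Refit the speed knob of a tube roller mixer

## Task

The speed knob has come off the tube roller mixer. Pick it up, line its D-shaped bore up with the flat of the bare shaft and push it on gently, without forcing it, until it snaps fully home against the dial; then turn it anticlockwise as far as it goes, to the stop that the steel stud marks, and let go. Leave the dropper bottle and the box of caps standing where they are.

Things in the scene. Friction and masses are not known exactly. Their poses are not given: they have to be found in the camera images.
- knob_grip (a point): Grip point of the loose black plastic knob (60 g, on the table, bore down), on its axis, 44 mm above its underside. A round body 44 mm across, 24 mm high; on its flat top stands a bar to grip, 16 mm wide, 42 long, 30 high (24 to 54 mm above the underside). z up; x along the bar to its narrow nose, the pointer (white line on top), which juts out to 26 mm from the axis.
- knob_base (a point): Centre of the knob's underside, axes as at knob_grip. Here opens the D-shaped bore, 21 mm deep: 19.6 mm across the round, its flat 4.3 mm from the axis on the nose's side (+x). It has 0.8 mm to spare all round on the shaft, so it goes on if the nose is within about 6 degrees of the way the shaft's flat faces, most easily if held 1 mm off towards the nose, where the shaft's chamfer guides it.
- knob_pointer (a point): Point on the knob's underside, at its rim, 22 mm from the axis towards the nose; with the knob home it lies beside the scale.
- mixer: White tube roller mixer, fixed to the table; origin under its centre. x points to its rear, y to its left, z up. 150 mm deep (x), 260 mm wide (y), 47 mm high. Rollers and two tubes on its left part reach 82 mm above the table and begin 68 mm to the left (+y) of the shaft.
- dial (a point): Centre of the grey round dial (60 mm across) on the right end of the mixer's top: on the shaft's axis and the dial's face, 52 mm above the table. Axes as the mixer's. The knob is home when its underside lies on this face. More than 45 N between knob and mixer before it is home, or 80 N then, all contacts added up, counts as forcing; a straight push of up to 20 N is safe.
- shaft_end (a point): Centre of the upper end of the bare steel D-shaft, 20 mm above the dial; axes as the mixer's, NOT turning with the shaft. 18 mm across, end chamfered 2 mm on the round but not on the flat; one flat 3.5 mm from the axis over its whole length. It turns with stiff friction (0.15 N m) and stays where left. Its angle is not measured: the flat faces the mixer's rear (+x) to within 0.7 rad either way.
- catch_point (a point): Height of the sprung ball in the shaft's round side, opposite the flat; this point is on the shaft's axis, 6.5 mm above the dial. The ball resists from where the knob's underside is 6 to 7 mm above the dial, with about 5 to 10 N, until 2.5 mm above it; then it snaps out and draws the knob onto the dial, and holds it there.
- stop_mark (a point): Where knob_pointer lies when the knob is home and turned fully anticlockwise (from above) to the shaft's end stop: on the dial's face, 22 mm from the axis, 1.2 rad anticlockwise from the mixer's x. A steel stud 6 mm across stands just outside it, 26.5 mm from the axis. The other end stop is 3.4 rad clockwise of it.
- dropper: Bystander: brown dropper bottle standing upright, 34 mm across, 102 mm high; origin under its centre.
- cap_box: Bystander: small white box of spare caps with a clear lid, 85 x 108 x 40 mm; origin under its centre.
Mind the look-alikes: they are no part of the job. Of the things like the part that bears knob_grip, leave any that is orange; of the rest the smaller one is meant.

How it is judged:
By the outcome, as a careful person would: the job done as asked, in the order asked, and still so for the second after the job is handed in, with the robot touching nothing.
It also fails if it takes over 72 s, if anything falls off the work surface, if the arm or the gripper's body presses on something with over 40 N, if the wrist force passes 120 N, or if a joint passes its speed limit or range.

## Robot

A 6-joint arm with a two-finger parallel gripper is mounted at the origin on the work surface; the furniture and walls round the work are solid. World frame = base frame: x ahead of the robot, y to its left, z up, the work surface at z = 0. Lengths are in m, angles in rad, forces in N, time in s.
With the tool pointing down it reaches from about 0.4 to 0.825 m from the base axis. Payload 7 kg.
Tool frame: the origin (TCP) lies at the very end of the fingers, on their centre line; the grasp point (between the pads) lies 19 mm behind it (arm.grip_point_offset is the distance from the TCP to the grasp point, in m); z points along the fingers, y is the line along which they close (so a half turn about z gives the same grasp; the last joint's range is limited). The gripper opens to 88 mm and grips with 3 to 60 N. Pads are 19 mm wide; open, the fingers measure 130 mm over their backs; the gripper's body (78 mm by 193 mm) begins 47 mm behind the grasp point.
Start: joints at [-0.853, 0.359, 0.012, 0, -1.224, -0.288], TCP at [0.281, -0.614, 0.227] pointing down, gripper open.
Joint ranges: [-3.07, 3.07], [-1.43, 2.12], [-1.02, 1.25], [-3.03, 1.67], [-3.05, -0], [-3.03, 3.03]. Speed limits (rad/s): [2.39, 2.39, 3.01, 3.14, 3.14, 3.14].

## Interface

Orientations are given as [roll, pitch, yaw] about the fixed x, y, z axes, in that order (R = Rz(yaw) Ry(pitch) Rx(roll)).
In Python, from station import arm, cams gives the robot as it stands.
- The arm moves only by the shell command python3 -m handwheel 'ROWS' [FORCE]. ROWS is JSON, a list that holds one entry, the list of rows, each a list of 7 numbers: the shift along the tool's x, y, z normalised to -1 to 1, where 1 is 0.08 m, then the turn, a rotation vector about the tool's x, y, z normalised to -1 to 1, where 1 is 0.5 rad, then the closure in counts, from 0 (fully open) to 255 (shut). In form: [[[x, y, z, wx, wy, wz, hand], ...]]. A call has 1 to 5 rows; each row is the pose to reach, as a shift and turn from the pose commanded when the call began, along the tool's axes at that moment; what a row does not reach only later rows make up. A row lasts 1/8 s, in which the tool goes at most 62.5 mm and 10.7 degrees, less where a joint would pass 70% of its speed; a pose out of reach is approached as far as the arm can. A call with a number of a shift or a turn outside -1 to 1 is refused whole. A call with a gripper value outside its range is refused whole. The fingers move at their own pace and stop on an object; FORCE is the grip in N (left out, the last holds). Time passes only in rows, so rows that repeat a pose let the fingers close. It gives the time, the measured TCP pose, the force, the opening and the grip force at its end, in the units of the state.
- arm.get_state(): the state, without advancing time (a new reading comes with each control period).
- cams.grab_frame(name): name is "scene" or "top" or "wrist"; returns the picture (420x560x3 uint8, blue, green, red); there is no depth.
- cams.camera_info(name): a dict with "camera_matrix" (3x3 intrinsics, pixels), "R" (3x3) and "t" (3): a world point X has camera coordinates R X + t; the wrist camera has in their place "hand_eye" (4x4, takes a point from camera to tool coordinates, whose origin is the TCP and whose axes are the flange's). Camera axes: x right, y down, z forward; pixel columns grow to the right and rows downward; lengths in m; the calibration is good to about 2 mm. A picture is of the moment at which its call begins: read the wrist's pose just before it. camera_info takes no time and is no camera call.
- arm.job_done(): hands the job in; it is judged then, once.
The state is a dict: "t": time; "q": joint angles; "qd": joint speeds; "joint_efforts": joint torques, N m; "eef_pos": TCP position; "ee_rot": TCP orientation; "force": force on the tool from outside, world axes, zero at the start; "moment": the same for the moment, N m; "width": finger opening in m; "gripper_force": force on a finger pad.
Only numpy, scipy, OpenCV 4.12 (cv2) and the standard library are available. Lean on these libraries where they do the work, as an engineer would, in place of code of your own. Each camera call takes 0.05 s, during which the arm holds its last target. There are 200 camera calls.

## Working session

There is one attempt and no reset: what is moved stays moved. The work goes in short steps, Python scripts to look and compute and a shell command to move; the robot and the scene stay as the last step left them, time stands still between calls to the robot, and variables do not carry over. Pictures are saved under pics/ and viewed, at most 10 in all, crops included, and the job is handed in when it is done.

```bash
ls; mkdir -p pics; python3 - <<'E'
from station import arm,cams
import cv2,numpy as np
s=arm.get_state();print({k:np.round(v,3) for k,v in s.items()})
a=cams.grab_frame("scene");b=cams.grab_frame("top")
cv2.imwrite("pics/scene.png",a);cv2.imwrite("pics/top.png",b)
for n in("scene","top","wrist"):print(n,{k:np.round(v,4).tolist() for k,v in cams.camera_info(n).items()})
E
```

```text
pics
{'t': np.float64(0.0), 'q': array([-0.853,  0.359,  0.011, -0.   , -1.224, -0.288]), 'qd': array([ 0.001, -0.   ,  0.001, -0.001,  0.002, -0.001]), 'joint_efforts': array([-0.0000e+00, -5.8271e+01,  2.9307e+01,  6.9980e+00,  7.0000e-03,
       -0.0000e+00]), 'eef_pos': array([ 0.281, -0.613,  0.226]), 'ee_rot': array([ 3.14 , -0.   , -2.712]), 'force': array([-0.806,  0.016,  0.698]), 'moment': array([-0.002,  0.018, -0.032]), 'gripper_force': np.float64(0.0), 'width': np.float64(0.088)}
scene {'camera_matrix': [[525.1484, 0.0, 282.9033], [0.0, 525.1484, 211.2362], [0.0, 0.0, 1.0]], 'R': [[-0.7858, -0.618, -0.0233], [-0.3875, 0.5214, -0.7602], [0.482, -0.5884, -0.6492]], 't': [0.3542, 0.3403, 0.9856]}
top {'camera_matrix': [[389.8233, 0.0, 274.838], [0.0, 389.8233, 209.9338], [0.0, 0.0, 1.0]], 'R': [[0.0041, -0.9998, 0.0212], [-0.997, -0.0057, -0.0778], [0.0779, -0.0208, -0.9967]], 't': [-0.1308, 0.5499, 0.9127]}
wrist {'camera_matrix': [[300.1862, 0.0, 277.3311], [0.0, 300.1862, 208.04], [0.0, 0.0, 1.0]], 'hand_eye': [[0.0007, -0.9527, -0.3038, 0.0829], [1.0, 0.0006, 0.0003, 0.0003], [-0.0001, -0.3038, 0.9527, -0.1587], [0.0, 0.0, 0.0, 1.0]]}
```

View pics/top.png

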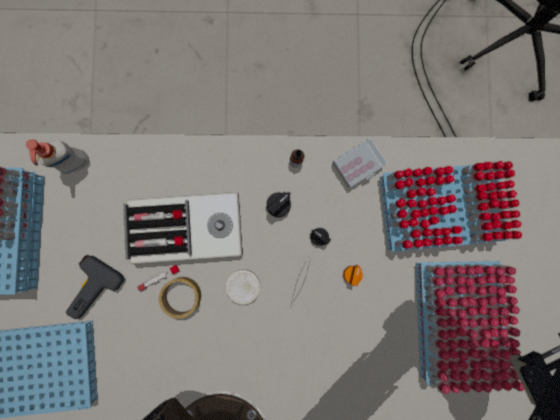

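View pics/scene.png

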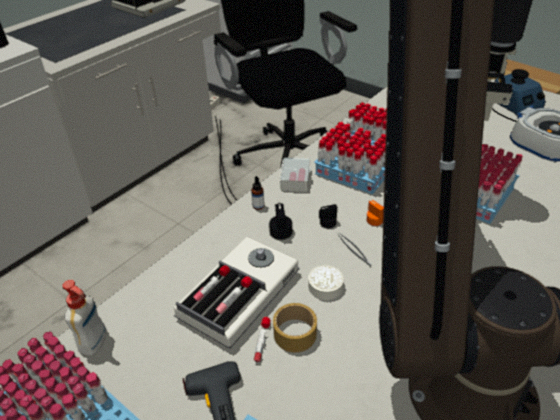

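The top view shows the mixer with its dial at about (220,226). There are three knob-like things: a large black one at (279,204), a small black one at (319,237) and an orange one at (352,275). The small black one fits the description, since orange is excluded and it is the smaller of the other two. I'll confirm that in a crop and measure.

```bash
cat > h.py <<'E'
from station import arm,cams
import cv2,numpy as np
from scipy.spatial.transform import Rotation as R
def cam(n):
    c=cams.camera_info(n);K=np.array(c["camera_matrix"])
    if n=="wrist":
        s=arm.get_state();H=np.array(c["hand_eye"]);Rt=R.from_euler("xyz",s["ee_rot"]).as_matrix()
        Rw=Rt@H[:3,:3];o=Rt@H[:3,3]+s["eef_pos"]
    else:
        Rw=np.array(c["R"]).T;o=-Rw@np.array(c["t"])
    return K,Rw,o
def ray(C,uv,z):
    K,Rw,o=C;d=Rw@np.linalg.solve(K,[uv[0],uv[1],1]);return o+d*(z-o[2])/d[2]
def proj(C,X):
    K,Rw,o=C;p=K@(Rw.T@(np.array(X)-o));return p[:2]/p[2]
def shift(target,yaw=None):
    "tool-frame shift (units of .08 m) to world target, turn about z (units .5 rad)"
    s=arm.get_state();Rt=R.from_euler("xyz",s["ee_rot"])
    return np.round(Rt.inv().apply(np.array(target)-s["eef_pos"])/.08,3)
E
python3 - <<'E'
from h import *
b=cv2.imread("pics/top.png");C=cam("top")
c=b[180:300,190:380];cv2.imwrite("pics/crop.png",cv2.resize(c,None,fx=4,fy=4,interpolation=cv2.INTER_CUBIC))
g=b.max(2)
for box in((300,220,340,255),(260,185,300,225)):
    x0,y0,x1,y1=box;m=(g[y0:y1,x0:x1]<75).astype('uint8')
    k,l,st,ce=cv2.connectedComponentsWithStats(m);i=1+st[1:,4].argmax();print(st[i],ce[i]+[x0,y0],ray(C,ce[i]+[x0,y0],.025).round(3))
hsv=cv2.cvtColor(b,cv2.COLOR_BGR2HSV)
print("dial",ray(C,(220,226),.052).round(3),"dropper",ray(C,(297,157),.1).round(3),"cap",ray(C,(360,163),.04).round(3))
for p in((240,194),(241,256),(125,202),(130,263)):print(ray(C,p,.047).round(3))
E
```

```text
[ 10   8  20  18 262] [319.38549618 237.07633588] [ 0.486 -0.235  0.025]
[  6   8  25  25 476] [278.25       204.74789916] [ 0.563 -0.136  0.025]
dial [ 0.51  -0.001  0.052] dropper [ 0.663 -0.175  0.1  ] cap [ 0.663 -0.331  0.04 ]
[ 0.586 -0.046  0.047]
[ 0.441 -0.05   0.047]
[0.565 0.22  0.047]
[0.425 0.204 0.047]
```

View pics/crop.png

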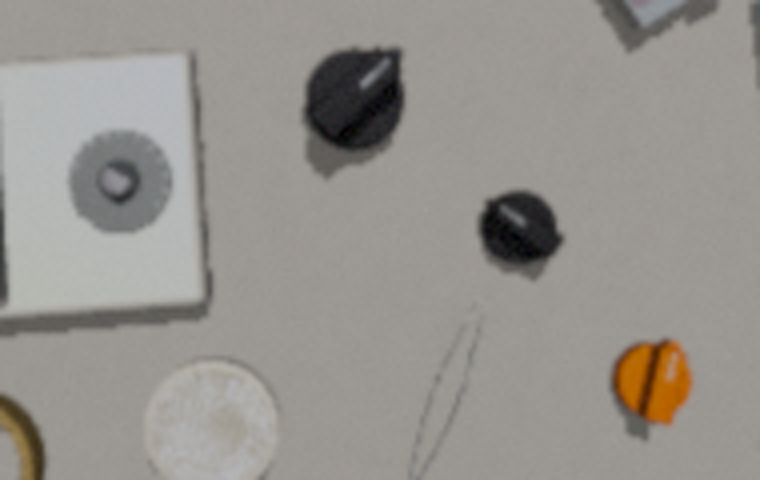

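The crop confirms it: the small black knob is at crop (518,228), clearly smaller than the big black one at (355,100), and the orange one is at (653,382). Next I'll move above it and look.

```bash

python3 -m handwheel '[[[-0.86,0.65,0,0,0,0,0],[-0.86,0.65,0,0,0,0,0]]]' | tail -c 400
python3 -m handwheel '[[[-0.86,0.65,0,0,0,0,0],[-0.86,0.65,0,0,0,0,0]]]' >/dev/null
python3 -m handwheel '[[[-0.86,0.65,0,0,0,0,0],[-0.86,0.65,0,0,0,0,0]]]'>/dev/null
python3 -m handwheel '[[[-0.86,0.65,0,0,0,0,0],[-0.86,0.65,0,0,0,0,0]]]'>/dev/null
python3 -m handwheel '[[[-0.86,0.65,0.7,0,0,0,0],[-0.86,0.65,0.7,0,0,0,0],[-0.86,0.65,0.7,0,0,0,0],[-0.86,0.65,0.7,0,0,0,0]]]'
python3 - <<'E'
from h import *
C=cam("wrist");a=cams.grab_frame("wrist");cv2.imwrite("pics/w1.png",a);np.save("w1.npy",np.array([*arm.get_state()["eef_pos"],*arm.get_state()["ee_rot"]]))
print(arm.get_state()["q"].round(3),proj(C,[.486,-.235,.054]))
E
```

```text
t: 0.35
eef_pos: [0.3227, -0.5356, 0.2261]
ee_rot: [3.14, 0.0, -2.711]
force: [-0.7, -0.9, 0.7]
width: 0.0875
gripper_force: 0.0
t: 1.6
eef_pos: [0.4856, -0.234, 0.1707]
ee_rot: [-3.142, -0.0, -2.711]
force: [-0.4, -0.4, 0.2]
width: 0.0877
gripper_force: 0.0
[-0.086  0.181 -0.368  0.    -1.022 -1.055] [275.79810689 203.09815673]
```

View pics/w1.png

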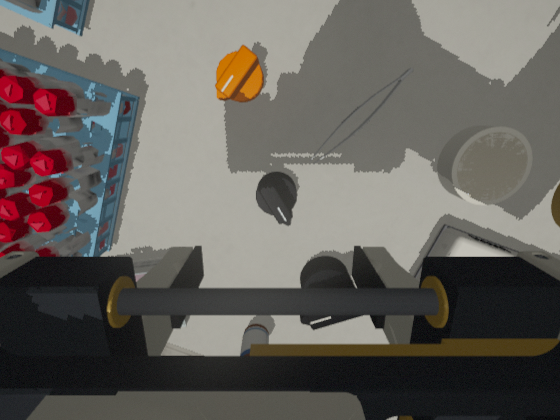

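The wrist view shows the small knob at (277,196), with its nose and white line towards the bottom right at about (288,220). I'll measure its axis and nose direction.

```bash
python3 - <<'E'
from h import *
C=cam("wrist");a=cv2.imread("pics/w1.png");x0,y0,x1,y1=245,160,310,232
c=a[y0:y1,x0:x1]
m=(c.max(2)<72).astype('uint8')
k,l,st,ce=cv2.connectedComponentsWithStats(m);i=1+st[1:,4].argmax();mm=(l==i).astype('uint8')
mm=cv2.morphologyEx(mm,cv2.MORPH_CLOSE,np.ones((7,7)));print(st[i],ce[i]+[x0,y0])
op=cv2.morphologyEx(mm,cv2.MORPH_OPEN,cv2.getStructuringElement(cv2.MORPH_ELLIPSE,(25,25)))
cn=max(cv2.findContours(op,0,1)[0],key=len);e=cv2.fitEllipse(cn);print("body",np.add(e[0],[x0,y0]),e[1],ray(C,np.add(e[0],[x0,y0]),.02).round(4))
w=(c.min(2)>110)&(cv2.erode(cv2.dilate(mm,np.ones((5,5))),np.ones((5,5)))>0)
p=np.argwhere(w)[:,::-1]+[x0,y0];print(len(p),p.mean(0))
P=np.array([ray(C,q,.054)[:2] for q in p]);d=np.linalg.svd(P-P.mean(0))[2][0];L=(P-P.mean(0))@d
print(P.mean(0),d,np.ptp(L),np.arctan2(d[1],d[0]))
v=cv2.resize(c,None,fx=8,fy=8,interpolation=cv2.INTER_CUBIC);cv2.imwrite("pics/w1c.png",v)
E
```

```text
[  12   12   39   53 1244] [278.47347267 193.32395498]
body [277.4946785  192.33218002] (35.21798324584961, 43.52082443237305) [ 0.484  -0.2345  0.02  ]
37 [281.51351351 214.08108108]
[ 0.49404195 -0.22562854] [0.58194363 0.81322912] 0.015854470427258807 0.9496796544696346
```

View pics/w1c.png

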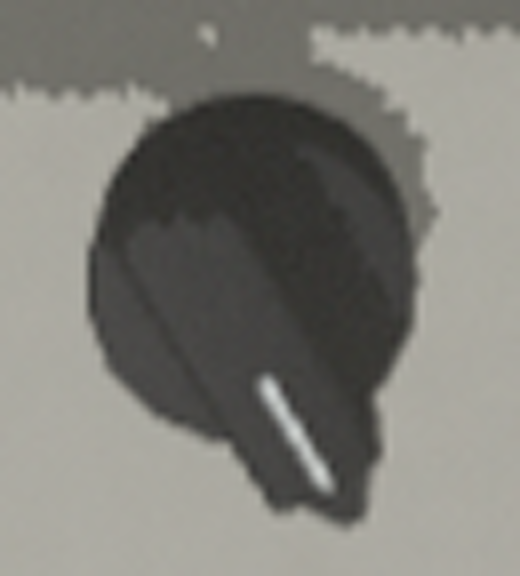

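The crop shows the round body centred near pixel (276.5,193.5). The white line runs from (278.1,207.5) to (286.3,221.3) at the nose.

```bash
python3 - <<'E'
from h import *
C=cam("wrist");s=arm.get_state()
A=ray(C,(278.1,207.5),.054);B=ray(C,(286.25,221.25),.054);d=(B-A)[:2];n=np.linalg.norm(d);th=np.arctan2(d[1],d[0]);print(A,B,n,th)
print("axis from line end at 22?",B[:2]-.022*d/n, "body", ray(C,(276.5,193.5),.02))
# back end of bar top edge crop approx (125,240)-(235,222)
print(ray(C,(245+180/8,160+228/8),.054))
print("turn units", -(((th-np.pi)-s["ee_rot"][2]+np.pi)%(2*np.pi)-np.pi)/.5)
E
```

```text
[ 0.48932789 -0.2314532   0.054     ] [ 0.49881313 -0.21831885  0.054     ] 0.01620126473689528 0.9453455430837663
axis from line end at 22? [ 0.48593295 -0.23615423] body [ 0.48557959 -0.23497527  0.02      ]
[ 0.47640706 -0.24841583  0.054     ]
turn units -1.031200868718189
```

```bash

python3 -m handwheel '[[[0,0,0.9,0,0,-1,60],[0,0,0.9,0,0,-1,60],[0,0,0.9,0,0,-1,60],[0,0,0.9,0,0,-1,60],[0,0,0.9,0,0,-1,60]]]'
python3 -m handwheel '[[[0,0,0.4,0,0,-0.03,60],[0,0,0.86,0,0,-0.03,60],[0,0,0.86,0,0,-0.03,60],[0,0,0.86,0,0,-0.03,60]]]'
```

```text
t: 2.28
eef_pos: [0.4858, -0.2345, 0.0992]
ee_rot: [-3.141, 0.001, -2.215]
force: [0.6, -0.9, -0.5]
width: 0.0671
gripper_force: 0.0
t: 2.78
eef_pos: [0.4864, -0.2342, 0.031]
ee_rot: [-3.14, 0.0, -2.197]
force: [0.6, 0.5, -0.3]
width: 0.067
gripper_force: 0.0
```

```bash

python3 -m handwheel '[[[0,0,0,0,0,0,255],[0,0,0,0,0,0,255],[0,0,0,0,0,0,255],[0,0,0,0,0,0,255],[0,0,0,0,0,0,255]]]' 30
python3 -m handwheel '[[[0,0,0,0,0,0,255],[0,0,-0.2,0,0,0,255],[0,0,-1,0,0,0,255],[0,0,-1,0,0,0,255],[0,0,-1,0,0,0,255]]]'
python3 -m handwheel '[[[0,0,-0.6,0,0,0,255],[0,0,-0.6,0,0,0,255],[0,0,-0.6,0,0,0,255]]]'
python3 - <<'E'
from h import *
print(shift([.50,-.10,.16]))
E
```

```text
t: 3.4
eef_pos: [0.4856, -0.2339, 0.0298]
ee_rot: [-3.142, 0.0, -2.197]
force: [0.1, 0.1, 0.4]
width: 0.0225
gripper_force: 0.0
t: 4.03
eef_pos: [0.4857, -0.2338, 0.1108]
ee_rot: [-3.14, 0.001, -2.197]
force: [-0.3, 0.1, -0.9]
width: 0.016
gripper_force: 30.0
t: 4.4
eef_pos: [0.4849, -0.2336, 0.1568]
ee_rot: [3.14, -0.0, -2.197]
force: [0.6, 0.5, -0.1]
width: 0.0158
gripper_force: 30.0
[-1.464  0.826 -0.039]
```

```bash

python3 -m handwheel '[[[-0.7,0.19,0,0,0,0,255],[-1,0.27,0,0,0,0,255]]]' >/dev/null
python3 -m handwheel '[[[-0.7,0.19,0,0,0,0,255],[-1,0.27,0,0,0,0,255]]]' >/dev/null
python3 -m handwheel '[[[-0.7,0.19,0,0,0,0,255],[-1,0.27,0,0,0,0,255]]]' >/dev/null
python3 -m handwheel '[[[0,0,0,0,0,0.35,255],[0,0,0,0,0,0.7,255],[0,0,0,0,0,1,255],[0,0,0,0,0,1,255]]]' >/dev/null
python3 -m handwheel '[[[0,0,0,0,0,0.35,255],[0,0,0,0,0,0.75,255],[0,0,0,0,0,0.75,255],[0,0,0,0,0,0.75,255]]]'
python3 - <<'E'
from h import *
C=cam("wrist");a=cams.grab_frame("wrist");cv2.imwrite("pics/w2.png",a)
print(proj(C,[.51,0,.072]))
E
```

```text
t: 6.15
eef_pos: [0.5735, -0.0016, 0.1574]
ee_rot: [-3.141, -0.001, -3.067]
force: [-0.0, 0.0, -0.8]
width: 0.0159
gripper_force: 30.0
[285.00169348 138.49122729]
```

View pics/w2.png

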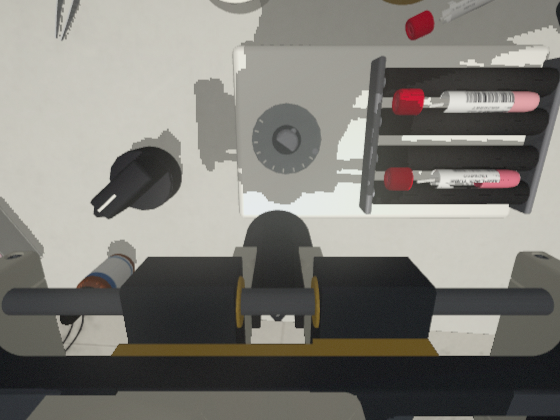

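The shaft end is at about (288,139) on the dial at (286,138), and the held knob is at (278,230). I'll enlarge the dial.

```bash
python3 - <<'E'
from h import *
C=cam("wrist");a=cv2.imread("pics/w2.png");x0,y0=246,100
c=a[y0:y0+78,x0:x0+80];cv2.imwrite("pics/w2c.png",cv2.resize(c,None,fx=7.5,fy=7.5,interpolation=cv2.INTER_CUBIC))
g=cv2.cvtColor(a,cv2.COLOR_BGR2GRAY)
m=((g[95:182,243:330]<150)).astype('uint8')
k,l,st,ce=cv2.connectedComponentsWithStats(m);i=1+st[1:,4].argmax();cn=max(cv2.findContours((l==i).astype('uint8'),0,1)[0],key=len);e=cv2.fitEllipse(cv2.convexHull(cn))
p=np.add(e[0],[243,95]);print("dial px",p,e[1],ray(C,p,.052))
# mixer edges
L=[];row=[]
for y in range(70,200,5):
    r=g[y,215:245].astype(int);j=np.diff(r).argmax();L.append(ray(C,(215.5+j,y),.047)[:2])
L=np.array(L)
vx,vy,*_=cv2.fitLine(L.astype('float32'),cv2.DIST_HUBER,0,.001,.001).ravel();print("right edge yaw",np.arctan(vy/vx),L.mean(0))
B=[]
for x in list(range(255,300,4)):
    r=g[30:70,x].astype(int);j=np.abs(np.diff(r)).argmax();B.append(ray(C,(x,30.5+j),.047)[:2])
B=np.array(B);vx,vy,*_=cv2.fitLine(B.astype('float32'),cv2.DIST_HUBER,0,.001,.001).ravel();print("front edge yaw",-np.arctan(vx/vy),B.mean(0))
E
```

```text
dial px [286.15311813 138.14840698] (69.84111022949219, 71.93492126464844) [0.51127155 0.00166145 0.052     ]
right edge yaw 0.07710243 [ 0.51143327 -0.04378741]
front edge yaw 0.07488438 [ 0.43907954 -0.01161356]
```

View pics/w2c.png

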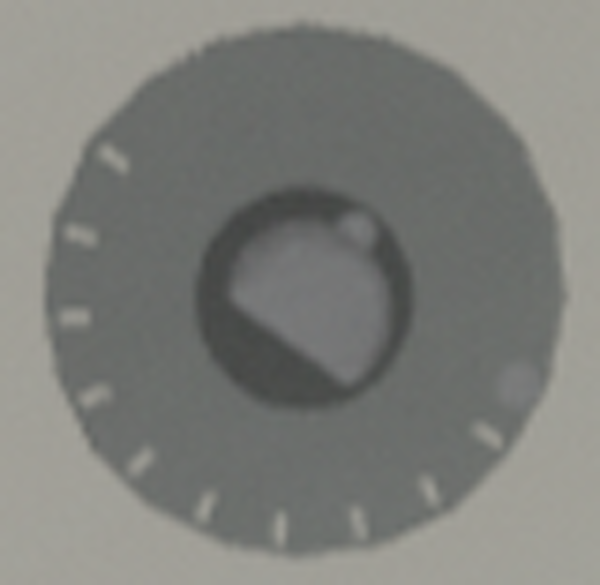

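The crop shows the flat's chord from (230,298) to (348,387), facing lower left. The ball is opposite it at (357,228) and the stud is at (518,383). Next I'll compute the shaft's axis and angle, and the knob's position in the hand.

```bash
python3 - <<'E'
from h import *
from scipy.optimize import least_squares
C=cam("wrist");s=arm.get_state();f=lambda u,v:(246+(u+.5)/7.5-.5,100+(v+.5)/7.5-.5)
A=ray(C,f(230,298),.072);B=ray(C,f(348,387),.072);d=(B-A)[:2];L=np.linalg.norm(d);n=np.array([d[1],-d[0]])/L
if n[0]<0:n=-n
ax=(A+B)[:2]/2-.0035*n;fl=np.arctan2(n[1],n[0]);print("chord",L,"flat yaw",fl,"rel",fl-.076,"axis",ax)
S=ray(C,f(518,383),.06);v=S[:2]-[.5113,.0017];print("stud r",np.linalg.norm(v),"ang rel",np.arctan2(v[1],v[0])-.076)
b=ray(C,f(357,228),.0585);v=b[:2]-ax;print("ball",np.arctan2(v[1],v[0])+np.pi)
a=cv2.imread("pics/w2.png");g=a.max(2)
m=(g[200:246,225:330]<75).astype('uint8');k,l,st,ce=cv2.connectedComponentsWithStats(m);i=l[35,50] or 1+st[1:,4].argmax()
cn=max(cv2.findContours((l==i).astype('uint8'),0,1)[0],key=len)[:,0]+[225,200];cn=cn[(cn[:,1]<238)]
Rt=R.from_euler("xyz",s["ee_rot"])
for h in(.027,.03,.033):
    P=np.array([Rt.inv().apply(ray(C,q,s["eef_pos"][2]-h)-s["eef_pos"])[:2] for q in cn])
    r=least_squares(lambda p:np.hypot(*(P-p[:2]).T)-p[2],[0,0,.022],loss="soft_l1",f_scale=.0005)
    r2=least_squares(lambda p:np.hypot(*(P-p[:2]).T)-.022,[0,0],loss="soft_l1",f_scale=.0005)
    print(h,len(P),r.x.round(4),r2.x.round(4),r.cost*1e6)
print(cn[:,0].min(),cn[:,0].max(),cn[:,1].min())
E
```

```text
chord 0.015734743554358478 flat yaw -0.561115390194731 rel -0.637115390194731 axis [0.51243347 0.00169697]
stud r 0.02574200170834596 ang rel 1.1862117448552125
ball 5.762776501478435
0.027 129 [-0.0112 -0.0008  0.0268] [-0.0057 -0.001 ] 42.10236591115133
0.03 129 [-0.0127 -0.0009  0.0273] [-0.0068 -0.0011] 43.02375470832498
0.033 129 [-0.0142 -0.0009  0.0277] [-0.0078 -0.0012] 43.94737722242668
246 308 217
```

```bash
python3 - <<'E'
from h import *
from scipy.optimize import least_squares
C=cam("wrist");s=arm.get_state();a=cv2.imread("pics/w2.png");g=cv2.cvtColor(a,cv2.COLOR_BGR2GRAY)
for u in(262,277,292):print(u,g[202:262:2,u])
for v in(225,235,243):print(v,g[v,234:322:2])
Rt=R.from_euler("xyz",s["ee_rot"])
for z in(.03,):
  for x in(-.001,0,.001):
    X=[proj(C,s["eef_pos"]+Rt.apply([x+.022*np.cos(t),.022*np.sin(t),z])).round(1).tolist() for t in(0,.8,-.8)];print(x,X)
E
```

```text
262 [233 233 233 233 233 229  76  76  76  76  74  74  72  74  71  70  67  68
  66  65  62  63  60  57  57  56  56  55  51  50]
277 [161 233 233 233 131  77  76  75  74  72  74  74  70  72  69  69  66  64
  65  61  62  61  61  58  56  57  58  53  51  52]
292 [204 233 233 233 233 222  81  77  76  75  74  74  72  72  71  69  69  66
  65  65  62  61  59  59  58  56  53  51  54  50]
225 [202 203 202 203 201 201 201 196  76  75  76  73  73  74  70  72  73  71
  72  71  69  70  70  73  72  72  71  72  74  72  72  74  74  76  75  76
 166 201 201 201 203 202 202 202]
235 [200 202 202 202 202 199  70  70  71  71  69  70  68  69  68  68  66  67
  64  66  68  67  66  66  66  65  66  65  67  70  69  70  70  69  71  70
  70  72 182 201 200 200 200 202]
243 [202 200 200 201 198  67  67  67  66  62  64  63  63  63  62  61  62  61
  62  63  61  63  63  62  62  61  64  63  62  59  63  65  63  65  64  65
  64  67  68 182 200 199 201 200]
-0.001 [[276.9, 210.6], [300.5, 220.1], [253.3, 220.1]]
0 [[276.9, 209.2], [300.5, 218.7], [253.2, 218.7]]
0.001 [[276.9, 207.8], [300.6, 217.3], [253.2, 217.3]]
```

```bash
cat >> h.py <<'E'
from scipy.optimize import least_squares
def knob(a,C,s,rows=(203,250)):
    g=cv2.cvtColor(a,cv2.COLOR_BGR2GRAY);P=[]
    for v in range(rows[0]+10,rows[1],1):
        r=g[v,225:332]<130;j=np.flatnonzero(r)
        if len(j)>20:P+=[(225+j[0]-.5,v),(225+j[-1]+.5,v)]
    for u in range(264,292):P.append((u,rows[0]+4+np.argmax(g[rows[0]+4:rows[1],u]<130)-.5))
    Rt=R.from_euler("xyz",s["ee_rot"]);out=[]
    for h in(.028,.03,.032):
        Q=np.array([Rt.inv().apply(ray(C,q,s["eef_pos"][2]-h)-s["eef_pos"])[:2] for q in P]);Q=Q[Q[:,0]>.004]
        r=least_squares(lambda p:np.hypot(*(Q-p[:2]).T)-p[2],[0,0,.022],loss="soft_l1",f_scale=.0005)
        out.append((h,len(Q),r.x.round(4),round(r.cost*1e6,2)))
    return out
E
python3 - <<'E'
from h import *
print(*knob(cv2.imread("pics/w2.png"),cam("wrist"),arm.get_state()),sep="\n")
E
```

```text
(0.028, 74, array([0.0002, 0.0003, 0.0219]), np.float64(1.23))
(0.03, 72, array([-0.0007,  0.0003,  0.0221]), np.float64(1.24))
(0.032, 70, array([-0.0015,  0.0003,  0.0223]), np.float64(1.21))
```

```bash

python3 -m handwheel '[[[0.4,0.05,0,0,0,0.35,255],[0.75,0.09,0,0,0,0.7,255],[0.75,0.09,0.3,0,0,1,255],[0.75,0.09,0.58,0,0,1,255],[0.75,0.09,0.58,0,0,1,255]]]'
python3 -m handwheel '[[[0,0,0,0,0,0.25,255],[0,0,0,0,0,0.25,255],[0,0,0,0,0,0.25,255],[0,0,0,0,0,0.25,255]]]' 
python3 - <<'E'
from h import *
s=arm.get_state();print(s["q"].round(3),s["eef_pos"].round(4),s["ee_rot"].round(3),shift([.5127,.0012,.1045]), s["force"].round(2))
E
```

```text
t: 6.82
eef_pos: [0.5122, 0.0012, 0.1102]
ee_rot: [-3.14, -0.002, 2.714]
force: [-1.0, 0.3, 0.4]
width: 0.016
gripper_force: 30.0
t: 7.32
eef_pos: [0.5135, 0.0016, 0.1117]
ee_rot: [3.141, 0.0, 2.588]
force: [0.0, -0.1, -0.7]
width: 0.0158
gripper_force: 30.0
[ 0.386  0.203 -0.496  0.    -0.871 -2.51 ] [0.5135 0.0016 0.1117] [3.141 0.    2.588] [ 0.006 -0.009  0.09 ] [ 0.05 -0.07 -0.73]
```

```bash

python3 -m handwheel '[[[0,-0.01,0.05,0,0,0,255],[0,-0.01,0.09,0,0,0,255],[0,-0.01,0.09,0,0,0,255]]]' 40
python3 -m handwheel '[[[0,0,0.025,0,0,0,255],[0,0,0.025,0,0,0,255]]]' | egrep 'pos|rot|force: \['
python3 -m handwheel '[[[0,0,0.025,0,0,0,255],[0,0,0.025,0,0,0,255]]]' | egrep 'pos|rot|force: \['
```

```text
t: 7.7
eef_pos: [0.5127, 0.0007, 0.1037]
ee_rot: [-3.141, -0.001, 2.586]
force: [-1.4, -0.4, -0.7]
width: 0.0156
gripper_force: 40.0
eef_pos: [0.5129, 0.0009, 0.102]
ee_rot: [-3.141, -0.0, 2.586]
force: [0.0, 0.2, -0.4]
eef_pos: [0.5128, 0.0008, 0.1]
ee_rot: [-3.141, -0.0, 2.586]
force: [-0.2, -1.0, -0.5]
```

```bash

python3 -m handwheel '[[[0,0,0.02,0,0,0,255],[0,0,0.02,0,0,0,255]]]' | egrep 'pos|rot|force: \['
python3 -m handwheel '[[[0,0,0.02,0,0,0,255],[0,0,0.02,0,0,0,255]]]' | egrep 'pos|rot|force: \['
```

```text
eef_pos: [0.5129, 0.0009, 0.0984]
ee_rot: [-3.141, -0.0, 2.586]
force: [-0.1, 0.4, 0.1]
eef_pos: [0.5129, 0.0009, 0.0968]
ee_rot: [-3.141, -0.0, 2.586]
force: [-0.5, -0.2, -1.3]
```

```bash

python3 -m handwheel '[[[0,0,0.02,0,0,0,255],[0,0,0.02,0,0,0,255]]]' | egrep 'pos|force: \['
python3 -m handwheel '[[[0,0,0.02,0,0,0,255],[0,0,0.02,0,0,0,255]]]' | egrep 'pos|force: \['
```

```text
eef_pos: [0.5129, 0.0009, 0.0952]
force: [-0.2, 1.0, -0.2]
eef_pos: [0.5129, 0.0009, 0.0936]
force: [0.4, 1.6, 0.4]
```

```bash

python3 -m handwheel '[[[0,0,0.02,0,0,0,255],[0,0,0.02,0,0,0,255]]]' | egrep 'pos|force: \['
python3 -m handwheel '[[[0,0,0.02,0,0,0,255],[0,0,0.02,0,0,0,255]]]' | egrep 'pos|force: \['
python3 - <<'E'
from h import *
a=cams.grab_frame("scene")[200:320,190:330];cv2.imwrite("pics/s2.png",cv2.resize(a,None,fx=5,fy=5,interpolation=cv2.INTER_CUBIC))
E
```

```text
eef_pos: [0.5129, 0.0009, 0.092]
force: [-0.1, 0.6, -1.1]
eef_pos: [0.5129, 0.0009, 0.0904]
force: [0.2, 1.1, -1.6]
```

View pics/s2.png

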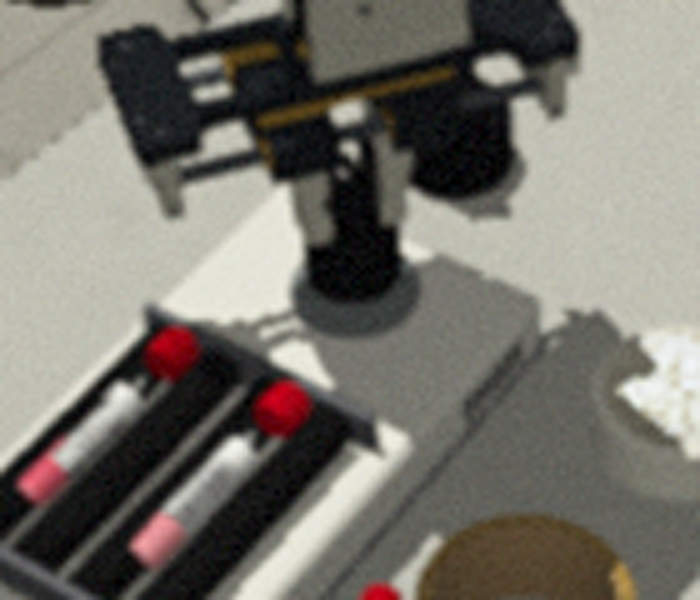

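The knob sits upright on the shaft, with its base at crop (350,285), just above the dial. I'll push on through the catch.

```bash

for i in 1; do :; done
python3 -m handwheel '[[[0,0,0.02,0,0,0,255],[0,0,0.02,0,0,0,255]]]' | egrep 'pos|force: \['
python3 -m handwheel '[[[0,0,0.02,0,0,0,255],[0,0,0.02,0,0,0,255]]]' | egrep 'pos|force: \['
python3 -m handwheel '[[[0,0,0.015,0,0,0,255],[0,0,0.015,0,0,0,255]]]' | egrep 'pos|force: \['
```

```text
eef_pos: [0.5129, 0.0009, 0.0889]
force: [-0.1, 1.3, -0.2]
eef_pos: [0.5125, 0.0008, 0.0872]
force: [-1.9, 2.2, 0.2]
eef_pos: [0.5123, 0.0009, 0.0859]
force: [-4.6, 2.9, 2.1]
```

```bash

python3 -m handwheel '[[[0,0,0.015,0,0,0,255],[0,0,0.015,0,0,0,255]]]' | egrep 'pos|force: \['
python3 -m handwheel '[[[0,0,0.015,0,0,0,255],[0,0,0.015,0,0,0,255]]]' | egrep 'pos|force: \['
python3 -m handwheel '[[[0,0,0.015,0,0,0,255],[0,0,0.015,0,0,0,255]]]' | egrep 'pos|force: \['
```

```text
eef_pos: [0.5122, 0.001, 0.0844]
force: [-3.7, 3.4, -1.0]
eef_pos: [0.5121, 0.001, 0.0828]
force: [-1.9, 4.5, -5.1]
eef_pos: [0.5125, 0.0008, 0.082]
force: [-1.9, 3.6, -4.2]
```

```bash

python3 -m handwheel '[[[0,0,0.01,0,0,0,255],[0,0,0.01,0,0,0,255]]]' | egrep 'pos|force: \['
python3 -m handwheel '[[[0,0,0.01,0,0,0,255],[0,0,0.01,0,0,0,255]]]' | egrep 'pos|force: \['
```

```text
eef_pos: [0.5126, 0.0008, 0.0818]
force: [-3.6, 3.5, -1.7]
eef_pos: [0.5126, 0.0008, 0.0818]
force: [-7.4, 4.9, 6.6]
```

It's home: z stopped at 0.0818 and the vertical force reversed. Now I'll ease the side load and turn anticlockwise.

```bash

python3 -m handwheel '[[[0.008,0,0,0,0,0,255],[0.008,0,-0.004,0,0,0,255]]]' | egrep 'pos|force: \['
python3 -m handwheel '[[[0,0,0,0,0,-0.2,255],[0,0,0,0,0,-0.4,255],[0,0,0,0,0,-0.6,255],[0,0,0,0,0,-0.6,255]]]' | egrep 'pos|rot|force: \['
python3 -c "
from h import *
print(arm.get_state()['moment'].round(2))"
```

```text
eef_pos: [0.5125, 0.0009, 0.0818]
force: [-3.5, 0.7, 1.8]
eef_pos: [0.5134, 0.0011, 0.0817]
ee_rot: [3.141, 0.002, 2.886]
force: [0.1, -1.3, 1.4]
[-0.23  0.13  0.01]
```

```bash

python3 -m handwheel '[[[0,0,0,0,0,-0.25,255],[0,0,0,0,0,-0.5,255],[0,0,0,0,0,-0.75,255],[0,0,0,0,0,-1,255]]]' | egrep 'pos|rot|force: \['
python3 -c "
from h import *
print(arm.get_state()['moment'].round(2))"
python3 -m handwheel '[[[0,0,0,0,0,-0.25,255],[0,0,0,0,0,-0.5,255],[0,0,0,0,0,-0.75,255],[0,0,0,0,0,-1,255]]]' | egrep 'pos|rot|force: \['
python3 - <<'E'
from h import *
s=arm.get_state();print(s['moment'].round(2),"nose yaw",s["ee_rot"][2]+np.pi)
a=cams.grab_frame("scene")[200:320,190:330];cv2.imwrite("pics/s3.png",cv2.resize(a,None,fx=5,fy=5,interpolation=cv2.INTER_CUBIC))
E
```

```text
eef_pos: [0.5135, 0.0014, 0.0818]
ee_rot: [-3.142, 0.002, -2.895]
force: [-0.5, 1.7, 1.2]
[ 0.57  0.32 -0.15]
eef_pos: [0.5133, 0.0017, 0.0817]
ee_rot: [-3.141, 0.002, -2.396]
force: [-1.8, 3.2, 1.6]
[ 1.29  0.73 -0.27] nose yaw 0.7460704671231673
```

```bash

python3 -m handwheel '[[[0,0.008,0,0,0,-0.25,255],[0,0.008,0,0,0,-0.5,255],[0,0.008,0,0,0,-0.75,255],[0,0.008,0,0,0,-0.85,255],[0,0.008,0,0,0,-0.85,255]]]' | egrep 'pos|rot|force: \['
python3 - <<'E'
from h import *
s=arm.get_state();print(s['moment'].round(2),"nose yaw",s["ee_rot"][2]+np.pi)
E
python3 -m handwheel '[[[0,0,0,0,0,-0.06,255],[0,0,0,0,0,-0.12,255],[0,0,0,0,0,-0.12,255]]]' | egrep 'pos|rot|force: \['
python3 - <<'E'
from h import *
s=arm.get_state();print(s['moment'].round(2),"nose yaw",s["ee_rot"][2]+np.pi)
E
```

```text
eef_pos: [0.513, 0.0019, 0.0818]
ee_rot: [-3.14, 0.001, -1.975]
force: [1.5, 1.5, 1.6]
[ 0.68 -0.04 -0.07] nose yaw 1.1664793511141462
eef_pos: [0.5129, 0.0019, 0.0817]
ee_rot: [-3.14, 0.001, -1.911]
force: [2.4, 1.6, 2.8]
[ 0.69 -0.91 -0.08] nose yaw 1.2301512981038845
```

```bash

python3 -m handwheel '[[[0,0,0,0,0,-0.05,255],[0,0,0,0,0,-0.1,255],[0,0,0,0,0,-0.1,255]]]' | egrep 'rot|force: \['
python3 - <<'E'
from h import *
s=arm.get_state();print(s['moment'].round(2),"nose yaw",s["ee_rot"][2]+np.pi)
E
python3 -m handwheel '[[[0,0,0,0,0,-0.05,255],[0,0,0,0,0,-0.1,255],[0,0,0,0,0,-0.1,255]]]' | egrep 'rot|force: \['
python3 - <<'E'
from h import *
s=arm.get_state();print(s['moment'].round(2),"nose yaw",s["ee_rot"][2]+np.pi)
E
```

```text
ee_rot: [-3.14, 0.001, -1.861]
force: [4.5, 1.8, 5.5]
[ 0.83 -1.31 -0.13] nose yaw 1.2807799788343324
ee_rot: [-3.14, 0.001, -1.811]
force: [4.4, 1.6, 5.1]
[ 0.9  -1.33 -0.19] nose yaw 1.3306820560346475
```

```bash

python3 -m handwheel '[[[0,0,0,0,0,-0.05,255],[0,0,0,0,0,-0.08,255],[0,0,0,0,0,-0.08,255]]]' | egrep 'rot|force: \['
python3 - <<'E'
from h import *
s=arm.get_state();print(s['moment'].round(2),"nose yaw",s["ee_rot"][2]+np.pi)
E
python3 -m handwheel '[[[0,0,0,0,0,-0.05,255],[0,0,0,0,0,-0.08,255],[0,0,0,0,0,-0.08,255]]]' | egrep 'rot|force: \['
python3 - <<'E'
from h import *
s=arm.get_state();print(s['moment'].round(2),"nose yaw",s["ee_rot"][2]+np.pi, s["width"])
E
```

```text
ee_rot: [-3.14, 0.001, -1.771]
force: [3.8, 2.7, 5.4]
[ 0.93 -1.26 -0.19] nose yaw 1.3705366616944163
ee_rot: [-3.14, 0.001, -1.731]
force: [3.2, 1.8, 5.0]
[ 0.96 -1.21 -0.13] nose yaw 1.4105080492319426 0.015886988691908164
```

```bash

python3 -m handwheel '[[[0,0,0,0,0,-0.05,255],[0,0,0,0,0,-0.08,255],[0,0,0,0,0,-0.08,255]]]' | egrep 'pos|rot|force: \['
python3 - <<'E'
from h import *
s=arm.get_state();print(s['moment'].round(2),"nose yaw",s["ee_rot"][2]+np.pi)
s=arm.get_state();C=cam("wrist");a=cams.grab_frame("wrist")
cv2.imwrite("pics/w3.png",cv2.resize(a[110:300,180:380],None,fx=3.8,fy=3.1,interpolation=cv2.INTER_CUBIC))
ax=np.array([.512,.0017]);t=1.276
for r in(.0265,):print("stud",(proj(C,[*(ax+r*np.array([np.cos(t),np.sin(t)])),.055])-[180,110])*[3.8,3.1])
E
```

```text
eef_pos: [0.5127, 0.002, 0.0817]
ee_rot: [-3.14, 0.001, -1.691]
force: [3.8, 2.3, 6.8]
[ 0.96 -1.19 -0.12] nose yaw 1.450504187858181
stud [346.75605909 511.69418544]
```

View pics/w3.png

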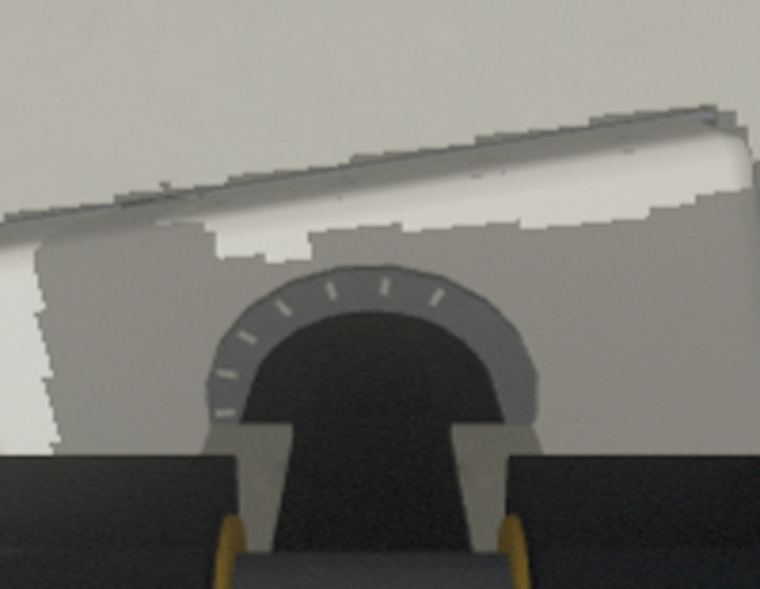

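The knob sits flat on the dial, with its rim at crop (375,312) concentric with the dial ring. There's no definite stop yet, so I'll continue in small steps and watch the moment.

```bash

python3 -m handwheel '[[[0,0,0,0,0,-0.04,255],[0,0,0,0,0,-0.08,255],[0,0,0,0,0,-0.08,255]]]' | egrep 'width|force: \['
python3 - <<'E'
from h import *
s=arm.get_state();print(s['moment'].round(3),"nose yaw",s["ee_rot"][2]+np.pi,s["joint_efforts"].round(2))
E
python3 -m handwheel '[[[0,0,0,0,0,-0.04,255],[0,0,0,0,0,-0.08,255],[0,0,0,0,0,-0.08,255]]]' | egrep 'width|force: \['
python3 - <<'E'
from h import *
s=arm.get_state();print(s['moment'].round(3),"nose yaw",s["ee_rot"][2]+np.pi,s["joint_efforts"].round(2))
a=cams.grab_frame("wrist");g=cv2.cvtColor(a,cv2.COLOR_BGR2GRAY)
# left/right edges of bar between the pads vs row
for v in range(250,286,5):print(v,g[v,248:312:1].tolist() if v in(265,) else (248+np.flatnonzero(g[v,248:312]<45)[[0,-1]]).tolist())
E
```

```text
force: [3.6, 2.7, 6.4]
width: 0.0155
[ 1.037 -1.092 -0.115] nose yaw 1.4905862210264103 [ -1.17 -38.73  17.59   4.42  -1.51   0.28]
force: [3.0, 2.8, 5.2]
width: 0.0156
[ 0.986 -1.1   -0.143] nose yaw 1.5305767044399823 [ -1.2  -38.69  17.62   4.44  -1.47   0.28]
250 [257, 297]
255 [257, 298]
260 [256, 299]
265 [94, 94, 93, 89, 88, 87, 72, 31, 29, 30, 27, 31, 26, 29, 26, 31, 27, 26, 29, 25, 23, 26, 27, 27, 29, 25, 30, 29, 28, 26, 25, 25, 25, 29, 23, 27, 27, 24, 26, 22, 24, 28, 27, 27, 25, 26, 25, 27, 26, 24, 26, 24, 42, 86, 87, 89, 90, 91, 94, 93, 95, 93, 91, 91]
270 [254, 300]
275 [253, 301]
280 [253, 302]
285 [252, 303]
```

```bash

python3 -m handwheel '[[[0,0,-0.012,0,0,0,255],[0,0,-0.012,0,0,0,120],[0,0,-0.012,0,0,0,120],[0,0,-0.012,0,0,0,120],[0,0,-0.012,0,0,0,120]]]' | egrep 'pos|width|force: \['
python3 -m handwheel '[[[0,0,-0.4,0,0,0,120],[0,0,-1,0,0,0,120],[0,0,-1,0,0,0,120]]]'  | egrep 'pos|width|force: \['
python3 -m handwheel '[[[-0.6,0,0,0,0,0,120],[-0.6,0,0,0,0,0,120],[-0.6,0,0,0,0,0,120]]]'  | egrep 'pos|rot|width|force: \['
python3 - <<'E'
from h import *
C=cam("wrist");a=cams.grab_frame("wrist");cv2.imwrite("pics/w4.png",a)
p=proj(C,[.512,.0017,.106]);print(p);x,y=p.astype(int);x0=max(0,x-55);y0=max(0,y-55);print(x0,y0)
cv2.imwrite("pics/w4c.png",cv2.resize(a[y0:y0+110,x0:x0+110],None,fx=5.4,fy=5.4,interpolation=cv2.INTER_CUBIC))
E
```

```text
eef_pos: [0.5115, 0.0015, 0.082]
force: [0.0, -0.0, 0.1]
width: 0.0451
eef_pos: [0.5142, 0.0022, 0.1659]
force: [0.6, -0.2, -0.2]
width: 0.0464
eef_pos: [0.5134, 0.0495, 0.1616]
ee_rot: [3.14, -0.001, -1.611]
force: [0.1, 0.1, -0.6]
width: 0.0466
[276.0396685  163.18224069]
221 108
```

View pics/w4c.png

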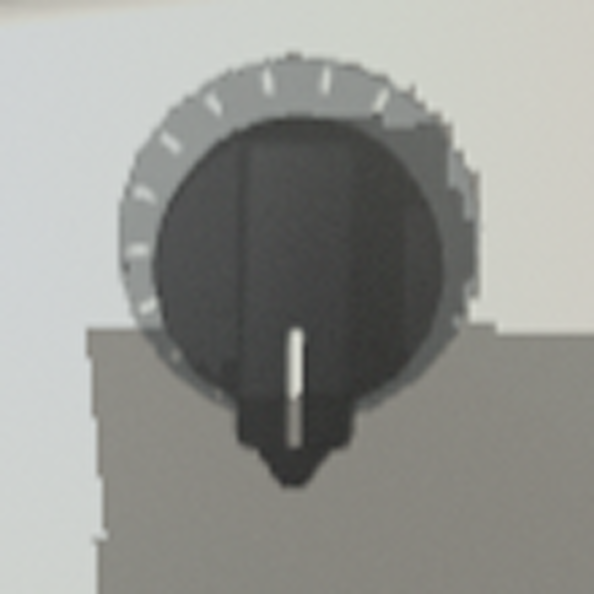

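The nose lines up with the tool's axis (yaw 1.53), so nothing slipped in the grip. By the ticks, the nose is about 0.2 rad past the stud. The D-fit play can account for that, but the shaft's stop was never felt. I'll regrip and check where the shaft really stands by torque.

```bash

python3 -m handwheel '[[[0.6,-0.012,0,0,0,0,120],[0.6,-0.012,0,0,0,0,120],[0.6,-0.012,0,0,0,0,120]]]'  | egrep 'pos'
python3 -m handwheel '[[[0,0,0.4,0,0,0,120],[0,0,0.8,0,0,0,120],[0,0,1,0,0,0,120],[0,0,1,0,0,0,120]]]'  | egrep 'pos|rot|width|force: \['
python3 -m handwheel '[[[0,0,0,0,0,0,255],[0,0,0,0,0,0,255],[0,0,0,0,0,0,255],[0,0,0,0,0,0,255],[0,0,0,0,0,0,255]]]' 40 | egrep 'pos|rot|width|force: \['
python3 -c "
from h import *
print(arm.get_state()['moment'].round(2))"
python3 -m handwheel '[[[0,0,0,0,0,-0.05,255],[0,0,0,0,0,-0.1,255],[0,0,0,0,0,-0.1,255]]]' | egrep 'pos|rot|force: \['
python3 -c "
from h import *
print(arm.get_state()['moment'].round(2))"
```

```text
eef_pos: [0.5128, 0.0009, 0.1621]
eef_pos: [0.5121, 0.0018, 0.0811]
ee_rot: [3.139, -0.001, -1.611]
force: [-0.3, -0.4, -0.9]
width: 0.0466
eef_pos: [0.5128, 0.0017, 0.0827]
ee_rot: [-3.142, 0.0, -1.612]
force: [-3.7, 2.5, 6.1]
width: 0.0159
[ 0.62  1.31 -0.15]
eef_pos: [0.5128, 0.0017, 0.0827]
ee_rot: [-3.141, 0.0, -1.562]
force: [-3.8, 1.7, 5.1]
[ 0.7   1.31 -0.21]
```

```bash

m(){ python3 -c "
from h import *
s=arm.get_state();print(s['moment'].round(3),s['force'].round(1),(s['ee_rot'][2]+np.pi).round(3),s['joint_efforts'][5].round(3))"; }
python3 -m handwheel '[[[0,0,0,0,0,-0.05,255],[0,0,0,0,0,-0.1,255],[0,0,0,0,0,-0.1,255]]]' >/dev/null; m
python3 -m handwheel '[[[0,0,0,0,0,0.05,255],[0,0,0,0,0,0.1,255],[0,0,0,0,0,0.1,255]]]' >/dev/null; m
python3 -m handwheel '[[[0,0,0,0,0,0.05,255],[0,0,0,0,0,0.1,255],[0,0,0,0,0,0.1,255]]]' >/dev/null; m
python3 -m handwheel '[[[0,0,0,0,0,0.05,255],[0,0,0,0,0,0.1,255],[0,0,0,0,0,0.1,255]]]' >/dev/null; m
python3 -m handwheel '[[[0,0,0,0,0,0.05,255],[0,0,0,0,0,0.1,255],[0,0,0,0,0,0.1,255]]]' >/dev/null; m
```

```text
[ 0.796  1.447 -0.247] [-4.   2.   6.3] 1.63 0.423
[ 0.602  1.373 -0.037] [-2.8  2.9  5.8] 1.58 -0.1
[ 0.299  1.123 -0.024] [-2.   1.4  6.5] 1.53 -0.135
[-0.304  0.839  0.036] [-2.3 -1.2  5.6] 1.48 -0.144
[-0.991  0.479 -0.016] [-1.5 -1.8  4.4] 1.429 -0.144
```

Going clockwise the torque drops to about zero, so the knob is in free play and the shaft is up against its stop. I'll bring the nose back inside the play to just past the mark, watching that the torque stays near zero.

```bash

m(){ python3 -c "
from h import *
s=arm.get_state();print(s['moment'].round(3),s['force'].round(1),(s['ee_rot'][2]+np.pi).round(3),s['joint_efforts'][5].round(3),s['eef_pos'].round(4))"; }
python3 -m handwheel '[[[0,0,0,0,0,0.05,255],[0,0,0,0,0,0.08,255],[0,0,0,0,0,0.08,255]]]' >/dev/null; m
python3 -m handwheel '[[[0,0,-0.01,0,0,0.05,255],[0,0,-0.01,0,0,0.08,255],[0,0,-0.01,0,0,0.08,255]]]' >/dev/null; m
```

```text
[-1.099  0.45  -0.022] [-1.1 -2.6  6.7] 1.39 -0.101 [0.5131 0.0011 0.0827]
[-1.491  0.488 -0.028] [ 0.1 -4.1 -1. ] 1.349 -0.132 [0.5124 0.0013 0.0827]
```

```bash

m(){ python3 -c "
from h import *
s=arm.get_state();print(s['moment'].round(3),s['force'].round(1),(s['ee_rot'][2]+np.pi).round(3),s['eef_pos'].round(4))"; }
python3 -m handwheel '[[[0.008,0,0.002,0,0,0.05,255],[0.008,0,0.002,0,0,0.09,255],[0.008,0,0.002,0,0,0.09,255]]]' >/dev/null; m
python3 -m handwheel '[[[0,0,0,0,0,0,120],[0,0,0,0,0,0,120],[0,0,0,0,0,0,120],[0,0,0,0,0,0,120]]]' | egrep 'pos|width|force: \['
python3 -m handwheel '[[[0,0,-0.4,0,0,0,120],[0,0,-1,0,0,0,120],[0,0,-1,0,0,0,120]]]'  | egrep 'pos|width'
python3 -m handwheel '[[[-0.6,0,0,0,0,0,120],[-0.6,0,0,0,0,0,120],[-0.6,0,0,0,0,0,120],[-0.6,0,0,0,0,0,120]]]'  | egrep 'pos|rot|^t'
python3 - <<'E'
from h import *
C=cam("wrist");s=arm.get_state();a=cams.grab_frame("wrist");cv2.imwrite("pics/w5.png",a)
p=proj(C,[.512,.0017,.106]);x,y=p.astype(int);c=a[y-20:y+60,x-30:x+30];g=c.min(2).astype(int)
# white line: bright narrow pixels amid dark bar
m=(g-cv2.blur(c.min(2),(11,5)).astype(int)>25).astype('uint8')
k,l,st,ce=cv2.connectedComponentsWithStats(m)
for i in range(1,k):
    if st[i,4]>6:
        q=np.argwhere(l==i)[:,::-1]+[x-30,y-20];P=np.array([ray(C,u,.106)[:2] for u in q]);d=np.linalg.svd(P-P.mean(0))[2][0];d*=np.sign(d[1])
        print(st[i],P.mean(0).round(4),"dir",np.arctan2(d[1],d[0]).round(3),"len",np.ptp((P-P.mean(0))@d).round(4))
print("tool",s["ee_rot"][2]+np.pi)
E
```

```text
[-0.783  0.296 -0.03 ] [-0.7 -1.8 -2. ] 1.304 [0.5127 0.0011 0.0827]
eef_pos: [0.5129, 0.0012, 0.083]
force: [0.1, -1.1, 0.4]
width: 0.0452
eef_pos: [0.5153, 0.0016, 0.1667]
width: 0.0463
t: 24.95
eef_pos: [0.525, 0.0468, 0.1625]
ee_rot: [3.141, -0.0, -1.837]
[0 7 4 3 8] [ 0.5298 -0.0124] dir 2.303 len 0.0025
[29 24  3 23 65] [0.5153 0.0119] dir 1.306 len 0.0164
tool 1.304286951569357
```

```bash
python3 -c "
from station import arm
print(arm.job_done())"
```

```text
the job is handed in; nothing more can be done
None
```

The job is handed in. The small black knob is on the shaft and snapped home against the dial. I turned it anticlockwise until the torque rose, then eased it back within the play of the fit and let go. By the last camera measurement the pointer is about 0.03 rad past the stop mark; the stop itself was felt only as a gradual torque rise, not a hard limit. The dropper bottle and cap box were never approached.

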